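# Feed the slide tray past the sprung gate

### The arm

A 6-joint arm with a two-finger parallel gripper is mounted at the origin on the work surface. World frame = base frame: x ahead of the robot, y to its left, z up, the work surface at z = 0. Lengths are in m, angles in rad, forces in N, time in s.
With the tool pointing down it reaches from about 0.4 to 0.825 m from the base axis. Payload 7 kg.
Tool frame: the origin (TCP) lies midway between the tips of the shut fingers; the grasp point (between the pads) lies 19 mm behind it; z points along the fingers, x is the direction in which the jaws open and shut, and the axes are right-handed (so a half turn about z gives the same grasp; the last joint's range is limited). The gripper opens to 88 mm and grips with 3 to 60 N. Pads are 19 mm wide; open, the fingers measure 130 mm over their backs; the gripper's body (78 mm by 193 mm) begins 47 mm behind the grasp point.
Start: joints at [-0.86, 0.359, 0.012, 0, -1.224, -0.288], TCP at [0.277, -0.616, 0.227] pointing down, gripper open.
Joint ranges: [-3.07, 3.07], [-1.43, 2.12], [-1.02, 1.25], [-3.03, 1.67], [-3.05, -0], [-3.03, 3.03]. Speed limits (rad/s): [2.39, 2.39, 3.01, 3.14, 3.14, 3.14].

### API

Orientations are given as [roll, pitch, yaw] about the fixed x, y, z axes, in that order (R = Rz(yaw) Ry(pitch) Rx(roll)).
In Python, from station import status, eyes, workorder gives the robot as it stands.
- The arm moves only by the shell command python3 -m jog 'ROWS' [OPENING] [FORCE]. ROWS is JSON, a list of rows, each a list of 6 numbers: the shift along the world's x, y, z in mm, then the turn, a rotation vector about the world's x, y, z in rad. A call has 1 to 12 rows; each row shifts and turns the pose as measured when the row begins; what a row does not reach is not made up. A row lasts 1/10 s, in which the tool goes at most 50 mm and 8.59 degrees, less where a joint would pass 70% of its speed; a pose out of reach is approached as far as the arm can. A call with a gripper value outside its range is refused whole. OPENING is the opening, from 0 (shut) to 1 (fully open), set as the call begins (- or left out, the last holds). The fingers move at their own pace and stop on an object; FORCE is the grip in N (left out, the last holds). Time passes only in rows, so rows that do not move let the fingers close. It gives the time, the measured TCP pose, the force and the opening at its end, in the units of the state.
- status.get_state(): the state, without advancing time (a new reading comes with each control period).
- eyes.grab_frame(name): name is "scene" or "top" or "wrist"; returns the picture (400x640x3 uint8, blue, green, red); there is no depth.
- eyes.calibration(name): a dict with "camera_matrix" (3x3 intrinsics, pixels), "cam_to_world" (4x4, takes a point from camera to world coordinates); the wrist camera has in their place "hand_eye" (4x4, takes a point from camera to tool coordinates, whose origin is the TCP and whose axes are the tool frame's). Camera axes: x right, y up, looking along -z (the intrinsics and any distortion apply to the point x, -y, -z); pixel columns grow to the right and rows downward; lengths in m; the calibration is good to about 2 mm. A picture is of the moment at which its call begins: read the wrist's pose just before it. calibration takes no time and is no camera call.
- workorder.job_done(): hands the job in, once; it reports no verdict.
The state is a dict: "t": time; "q": joint angles; "qd": joint speeds; "joint_efforts": joint torques, N m; "eef_pos": TCP position; "ee_rot": TCP orientation; "force": force on the tool from outside, world axes, zero at the start; "moment": the same for the moment, N m; "width": finger opening in m.
Only numpy, scipy, OpenCV 4.12 (cv2) and the standard library are available. Lean on these libraries where they do the work, as an engineer would, in place of code of your own. Each camera call takes 0.05 s, during which the arm holds its last target. There are 200 camera calls.

### The job

Press the long bar beside the feed chute down with one fingertip to raise the gate, and keep the gate held well up, clear of the tray, the whole time while another finger pushes the slide tray from behind along the chute, beneath the gate, until it is fully home against the end stop. Then draw back and let the gate drop fully shut behind the tray. Only press and push: do not lift the tray, and leave the other things on the bench where they are.

Things in the scene. Friction and masses are not known exactly. Their poses are not given: they have to be found in the camera images.
- chute: Straight feed chute fixed to the bench, a blue slab 330 x 78 x 20 mm with low aluminium walls. Origin on the bench top, on its centre line, in the gate's plane; x = direction of travel (roughly the robot's left), y left of travel, z up. Runs from x = -236 mm (open entry) to +94. Running floor at z = 20 mm; walls 4 mm thick, inner faces at y = +-31, tops at z = 38.
- end_stop (a point): Middle of the face of the end stop, a cross plate closing the chute's far end (face at chute x = +84 mm, top at z = 46 mm). The tray is home when its front meets this face.
- tray: Grey plastic open-topped slide tray in the chute, 76 mm long (x), 58 wide (y), 27 high, about 160 g, with six glass slides fixed upright in it, below its rim. Origin at the centre of its underside; axes as the chute's. It starts with 17 to 62 mm between its front and the gate's plane. Home, its origin is at chute x = +46 mm and its rear 8 mm past the gate's plane.
- gate (a joint): Gate angle (rad): 0 shut, 1.2 fully raised (hard stop). Shut, the gate bars the tray's way and the tray cannot push it open. Pressing the bar down swings it up and to the left about the shaft; above 0.8 it clears the tray. A spring shuts it when let go; holding it up takes about 2 to 4 N on the bar.
- shaft (a point): Point on the axis of the gate's shaft in the gate's plane: chute y = +37, z = 42 mm. The shaft is a 6 mm rod parallel to the chute, on the left wall, in two black bearing blocks at chute x = -205 and +52 mm (y 32 to 47 mm, top at z = 50 mm).
- tongue (a point): Middle of the gate's steel tongue (moves with the gate). Shut, it hangs at chute x = 0, 4 mm thick along x, y from -7 to +13 mm, z from 28 to 54 mm. Raised to 1.0 or more, it keeps to chute y > 0 with its top about 88 mm above the bench, so a finger wholly at y below -2 mm can pass beside it.
- bar_mid (a point): Middle of the press bar (moves with the gate): flat steel, chute x from -190 to +40 mm, 22 mm wide, 5 thick, left of the chute on the robot's side, centre line 37 mm from the shaft axis at 0.6 rad minus the gate angle above level: z = 63 mm, chute y = 68 mm when shut; z = 28, y = 71 at 1.0. Arms at chute x = -184 and +34 join it to the shaft; a fingertip can slide along it between them.
- screwdriver: Screwdriver 160 mm long, lying beside the chute; leave alone. Origin at its underside.
- tweezers: Steel tweezers 125 mm long, lying; leave alone. Origin at the middle of the underside.
- jar: Small jar, 44 mm wide, 50 mm high; leave alone. Origin at the underside.
- dish: Shallow glass dish, 90 mm wide, 16 mm high; leave alone. Origin at the underside.
- loupe: Black eye loupe, 36 mm wide, 40 mm high; leave alone. Origin at the underside.
- block: Wooden block 50 x 34 x 26 mm; leave alone. Origin at the underside.
- vial: Small bottle 24 mm wide, 48 mm high; leave alone. Origin at the underside.
Mind the look-alikes: they are no part of the job. There is more than one size of the tray; the job needs the smallest.

How it is judged:
By the outcome, as a careful person would: the job done as asked, in the order asked, and still so for the second after the job is handed in, with the robot touching nothing.
It also fails if it takes over 38 s, if anything falls off the work surface, if the arm or the gripper's body presses on something with over 40 N, if the wrist force passes 120 N, or if a joint passes its speed limit or range.

## Working session

There is one attempt and no reset: what is moved stays moved. The work goes in short steps, Python scripts to look and compute and a shell command to move; the robot and the scene stay as the last step left them, time stands still between calls to the robot, and variables do not carry over. Pictures are saved under pics/ and viewed, about 8 in all and at most 12, crops included, and the job is handed in when it is done.

```bash
mkdir -p pics; ls
python3 - <<'E'
from station import status, eyes
import cv2,numpy as np
print(status.get_state())
for n in("scene","top","wrist"):
    c=eyes.calibration(n); print(n,{k:np.round(v,4).tolist() if not isinstance(v,str) else v for k,v in c.items()})
for n in("scene","top"):
    cv2.imwrite(f"pics/{n}0.png",eyes.grab_frame(n))
E
```

```text
pics
{'t': 0.0, 'q': array([-8.59921234e-01,  3.59360241e-01,  1.10818636e-02, -3.44115574e-04,
       -1.22408162e+00, -2.88075040e-01]), 'qd': array([ 7.39947123e-04, -6.48231359e-05,  4.04090533e-04, -4.79423919e-04,
        1.01313154e-03,  3.52093129e-04]), 'joint_efforts': array([-7.67969177e-04, -5.82716739e+01,  2.93037021e+01,  6.99683726e+00,
        6.79407429e-03, -1.33301578e-04]), 'eef_pos': array([ 0.27673167, -0.6151482 ,  0.22565101]), 'ee_rot': array([-3.14145852e+00, -1.59115117e-03,  1.99347909e+00]), 'force': array([ 0.30826344, -0.30913942,  0.17948692]), 'moment': array([-0.02418255,  0.0382136 , -0.02131751]), 'width': 0.08747096149058713}
scene {'camera_matrix': [[500.8459, 0.0, 312.2927], [0.0, 500.8459, 192.9789], [0.0, 0.0, 1.0]], 'cam_to_world': [[0.3556, -0.793, 0.4947, 1.0135], [0.9346, 0.3083, -0.1776, -0.1439], [-0.0117, 0.5255, 0.8507, 0.9048], [0.0, 0.0, 0.0, 1.0]]}
top {'camera_matrix': [[429.1211, 0.0, 313.7968], [0.0, 429.1211, 198.6948], [0.0, 0.0, 1.0]], 'cam_to_world': [[-0.0193, 0.9902, -0.1384, 0.4428], [-0.9994, -0.0149, 0.0326, 0.0437], [0.0302, 0.139, 0.9898, 0.876], [0.0, 0.0, 0.0, 1.0]]}
wrist {'camera_matrix': [[357.0321, 0.0, 321.2779], [0.0, 357.0321, 202.7246], [0.0, 0.0, 1.0]], 'hand_eye': [[1.0, 0.001, -0.0005, -0.0], [0.0008, -0.967, -0.2546, -0.0683], [-0.0007, 0.2546, -0.967, -0.159], [0.0, 0.0, 0.0, 1.0]]}
```

View pics/scene0.png

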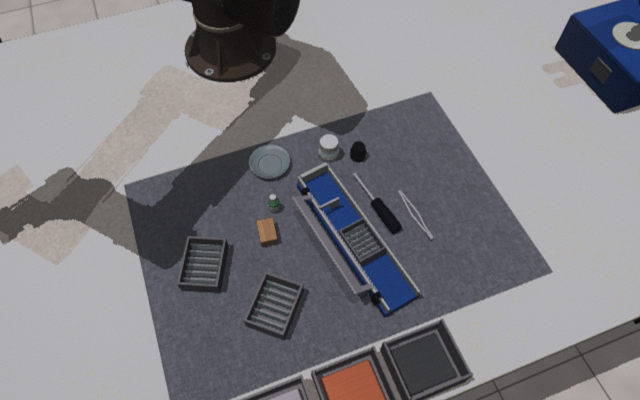

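View pics/top0.png

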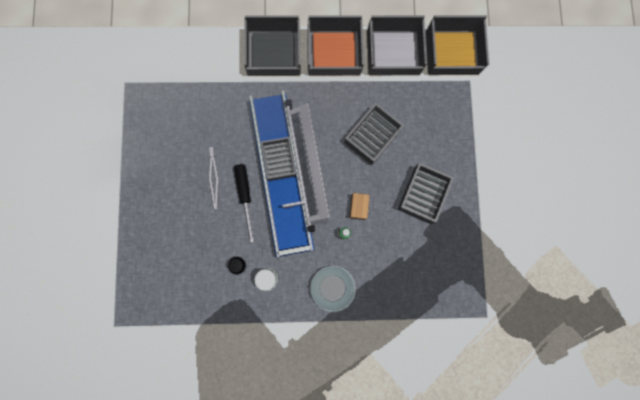

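The scene picture shows three slotted trays. One is in the blue chute (scene 362,240, top 277,158). Two larger ones lie loose on the mat (scene 204,263 and 274,305; top 373,133 and 427,192). The one in the chute is the smallest, so it is the one the job means. The gate is at top (292,205), the press bar at (313,165) and the end stop at (295,250), so travel runs towards the robot. I'll enlarge both views to measure and confirm.

Run:
```python
import cv2,numpy as np
a=cv2.imread("pics/top0.png")[85:265,235:340]; a=cv2.resize(a,None,fx=3.3,fy=3.3,interpolation=cv2.INTER_CUBIC)
b=cv2.imread("pics/scene0.png")[155:320,285:430]; b=cv2.resize(b,None,fx=3,fy=3,interpolation=cv2.INTER_CUBIC)
h=594;c=np.zeros((h,800,3),np.uint8);c[:a.shape[0],:a.shape[1]]=a;c[:b.shape[0],360:360+b.shape[1]]=b
cv2.imwrite("pics/crop0.png",c);print(a.shape,b.shape)
```

```text
(594, 346, 3) (495, 435, 3)
```

View pics/crop0.png

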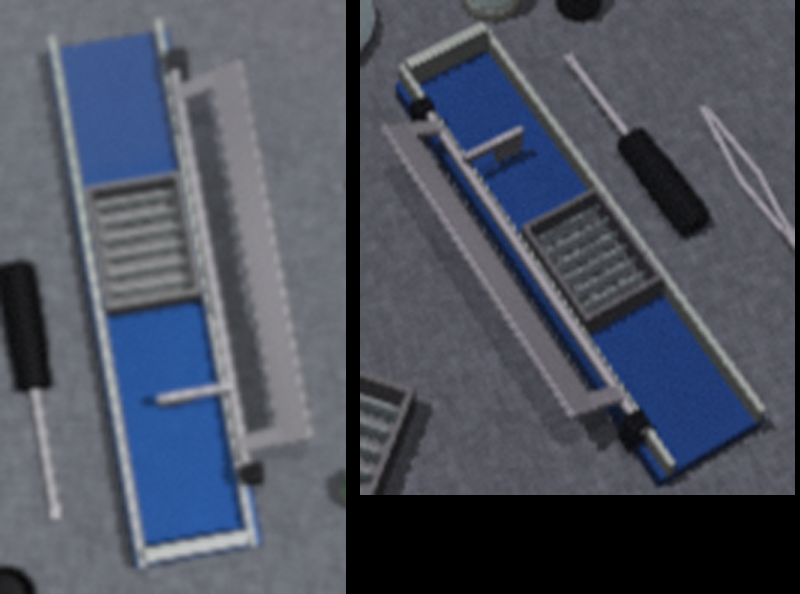

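The crop confirms it: the tray in the chute is the smallest and fills the channel, and the gate is shut ahead of it. I'll fit the chute pose and tray position from both views.

```bash
cat > h.py <<'E'
import numpy as np
from station import eyes
C={n:eyes.calibration(n) for n in("scene","top")}
def proj(P,K,T):
    p=(np.asarray(P)-T[:3,3])@T[:3,:3]; p=p*[1,-1,-1]; q=p@K.T; return q[:,:2]/q[:,2:]
def projn(P,n): return proj(P,np.array(C[n]["camera_matrix"]),np.array(C[n]["cam_to_world"]))
def chute(p,L): # L in mm
    c,s=np.cos(p[2]),np.sin(p[2]); L=np.asarray(L,float)/1000
    return np.c_[p[0]+c*L[:,0]-s*L[:,1], p[1]+s*L[:,0]+c*L[:,1], L[:,2]]
E
python3 - <<'E'
from h import *
from scipy.optimize import least_squares
# (pix, local, tray?)
T=[((53,38),(-236,-33,38),0),((158,20),(-236,33,38),0),((140,562),(94,-35,46),0),((240,62),(-190,76.6,70),0),((310,435),(40,76.6,70),0),
((105,312),(38,-29,47),1),((203,297),(38,29,47),1),((88,190),(-38,-29,47),1),((178,175),(-38,29,47),1)]
S=[((400,65),(94,35,46),0),((485,25),(94,-35,46),0),((763,410),(-236,-33,38),0),((670,468),(-236,33,38),0),((385,128),(40,76.6,70),0),((575,412),(-190,76.6,70),0),
((662,290),(-38,-29,47),1),((593,325),(-38,29,47),1),((590,192),(38,-29,47),1),((525,235),(38,29,47),1)]
tp=np.array([t[0] for t in T],float)/3.3+[235,85]; sp=(np.array([t[0] for t in S],float)-[360,0])/3+[285,155]
def res(v,w=(1,1)):
    o=[]
    for n,A,px,k in(("top",T,tp,w[0]),("scene",S,sp,w[1])):
        L=np.array([np.add(a[1],(v[3]*100*a[2],0,v[4]*100)) for a in A])
        o.append(k*(projn(chute(v,L),n)-px))
    return np.concatenate(o).ravel()
for w in((1,1),(1,0),(0,1)):
    r=least_squares(res,[.45,.08,3.0,-.8,0],args=(w,)); print(w,r.x, "dz mm",r.x[4]*100,"tray x",r.x[3]*100, "rms",np.sqrt(np.mean(r.fun**2)))
    if w==(1,1): print(np.round(r.fun.reshape(-1,2),1).tolist())
E
```

```text
(1, 1) [ 0.5473436   0.07171665  3.3047796  -0.97752147 -0.09893585] dz mm -9.893585147959143 tray x -97.7521472605644 rms 1.2848720901335955
[[-0.9, 0.3], [-1.1, 0.5], [-1.2, 0.9], [-0.9, -0.1], [-0.6, 0.6], [-0.8, -0.9], [-1.7, -1.4], [-2.0, -0.6], [-0.7, -0.9], [-1.2, 0.3], [-0.7, -0.4], [-1.3, 1.6], [-0.1, 0.1], [-1.7, 1.2], [-1.8, 3.0], [-0.1, -2.6], [-2.8, 0.1], [1.9, -0.1], [-1.5, -1.1]]
(1, 0) [ 0.54898589  0.06994422  3.30368435 -0.94794393 -0.12948904] dz mm -12.948904195805847 tray x -94.79439318366354 rms 0.22399532200742153
(0, 1) [ 0.54328997  0.07514402  3.30661694 -1.00477504 -0.17530522] dz mm -17.530521635111647 tray x -100.47750408693992 rms 0.8524565800692471
```

Each view fits well alone, but they disagree by about 5 mm, so I'll refine with the wrist camera from close up. First I move above the chute and turn to align.

```bash
python3 -m jog '[[22,42,0,0,0,-0.02],[22,42,0,0,0,-0.02],[22,42,0,0,0,-0.02],[22,42,0,0,0,-0.02],[22,42,0,0,0,-0.02],[22,42,0,0,0,-0.02],[22,42,0,0,0,-0.02],[22,42,0,0,0,-0.02],[22,42,0,0,0,-0.02],[22,42,0,0,0,-0.02],[22,42,0,0,0,-0.02],[22,42,0,0,0,-0.02]]' && python3 -m jog '[[22,42,0,0,0,-0.02],[22,42,0,0,0,0],[22,42,0,0,0,0],[22,42,0,0,0,0],[10,10,0,0,0,0],[0,0,0,0,0,0]]'
python3 - <<'E'
from station import status,eyes
import cv2,json
s=status.get_state();cv2.imwrite("pics/w1.png",eyes.grab_frame("wrist"))
json.dump([s["eef_pos"].tolist(),s["ee_rot"].tolist()],open("w1.json","w"));print(s["t"],s["eef_pos"],s["ee_rot"],s["force"])
E
```

```text
t: 1.3
eef_pos: [0.5414, -0.094, 0.2204]
ee_rot: [-3.137, -0.008, 1.734]
force: [1.9, -1.2, 0.7]
width: 0.0875
t: 1.9
eef_pos: [0.6425, 0.098, 0.2175]
ee_rot: [-3.134, -0.008, 1.719]
force: [-0.3, -1.2, 0.2]
width: 0.0877
1.9 [0.64249211 0.09799534 0.21751013] [-3.13409378 -0.0080586   1.71868187] [-0.3434649  -1.22051092  0.18032187]
```

View pics/w1.png

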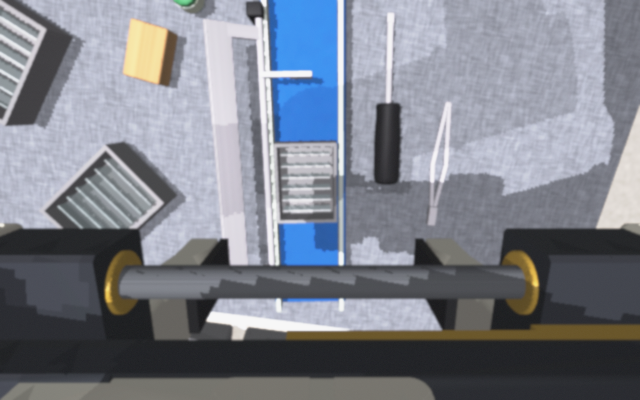

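The wrist view shows the tray at (278–338, 143–222), the gate arm at row 73 (x 268–312), the bar at x 207–245 and the chute walls at x≈267 and 342. I'll take a second wrist viewpoint further back and enlarge both.

```bash
python3 -m jog '[[35,-25,-20,0,0,0],[35,-25,-20,0,0,0],[10,0,0,0,0,0],[0,0,0,0,0,0]]'
python3 - <<'E'
from station import status,eyes
import cv2,json,numpy as np
s=status.get_state();b=eyes.grab_frame("wrist");cv2.imwrite("pics/w2.png",b)
json.dump([s["eef_pos"].tolist(),s["ee_rot"].tolist()],open("w2.json","w"));print(s["t"],s["eef_pos"],s["ee_rot"],s["force"])
a=cv2.imread("pics/w1.png")
A=cv2.resize(a[0:240,195:355],None,fx=2.5,fy=2.5,interpolation=cv2.INTER_CUBIC)
B=cv2.resize(b[0:240,195:355],None,fx=2.5,fy=2.5,interpolation=cv2.INTER_CUBIC)
cv2.imwrite("pics/w12.png",np.hstack([A,B]))
E
```

```text
t: 2.35
eef_pos: [0.7215, 0.0418, 0.1773]
ee_rot: [-3.134, -0.009, 1.717]
force: [0.3, 0.3, -1.0]
width: 0.0876
2.35 [0.72154269 0.04181697 0.17733425] [-3.13396086 -0.00890022  1.7169562 ] [ 0.25105765  0.34616677 -0.95064058]
```

View pics/w12.png

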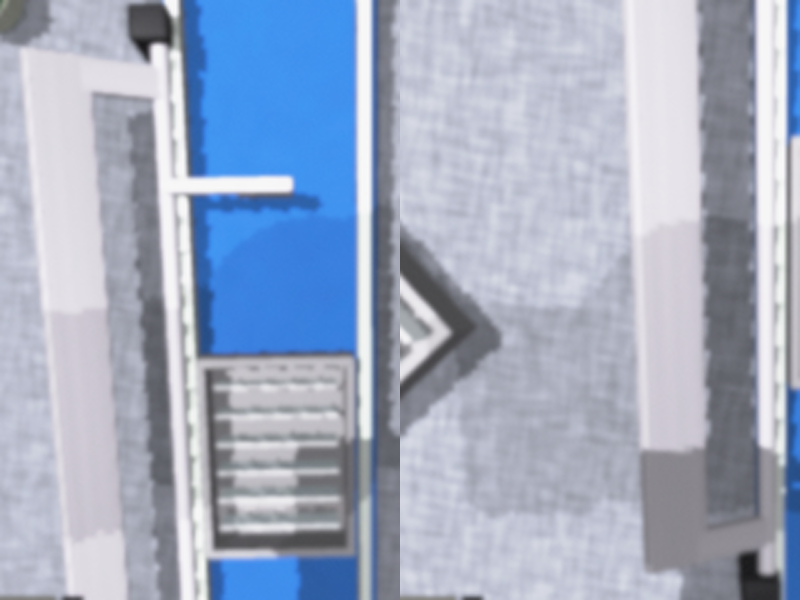

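The left crop (w1) shows the gate, bar end, bearing block and tray clearly. The second crop was offset, so I'll crop w2 again.

```bash
python3 -c "
import cv2
b=cv2.imread('pics/w2.png');cv2.imwrite('pics/w2c.png',cv2.resize(b[0:240,230:550],None,fx=2.5,fy=2.5,interpolation=cv2.INTER_CUBIC))"
```

```text
(no output)
```

View pics/w2c.png

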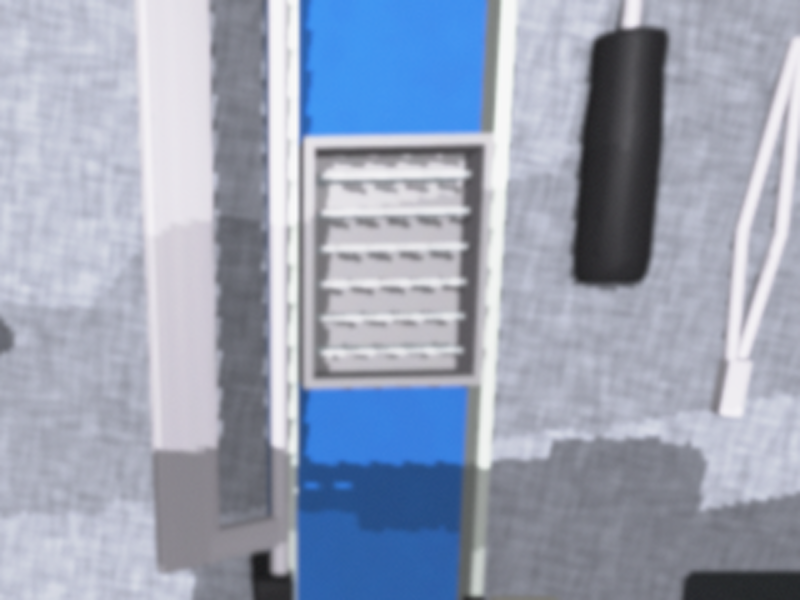

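```bash
cat > fitw.py <<'E'
from h import *
import json
from scipy.optimize import least_squares
from scipy.spatial.transform import Rotation as R
W=eyes.calibration("wrist");K=np.array(W["camera_matrix"]);H=np.array(W["hand_eye"])
def cam(f):
    p,r=json.load(open(f)); T=np.eye(4);T[:3,:3]=R.from_euler("xyz",r).as_matrix();T[:3,3]=p; return T@H
A=[((22,50),(40,75.2,71.2),0),((198,357),(38,29,47),1),((355,353),(38,-29,47),1),((210,555),(-38,29,47),1),((354,553),(-38,-29,47),1),((293,185),(0,-7,54),0)]
B=[((160,568),(-190,75.2,71.2),0),((303,136),(38,29,47),1),((492,134),(38,-29,47),1),((303,388),(-38,29,47),1),((480,386),(-38,-29,47),1)]
LA=[((373,300),(-35,38))];LB=[((138,0),(75.2,71.2)),((516,2),(-35,38)),((483,590),(-35,38))]
def res(v,dz=None,w=(1,1)):
    o=[];k=5;z=v[4]*100 if dz is None else dz
    for f,P,L,ox,wt in(("w1.json",A,LA,195,w[0]),("w2.json",B,LB,230,w[1])):
        T=cam(f)
        pts=[np.add(a[1],(v[3]*100*a[2],0,z)) for a in P]
        for l in L: pts.append((v[k]*100,l[1][0],l[1][1]+z));k+=1
        px=np.array([a[0] for a in P+L],float)/2.5+[ox,0]
        o.append(wt*(proj(chute(v,pts),K,T)-px))
    return np.concatenate(o).ravel()
for n,kw in(("free z",{}),("z=0",dict(dz=0)),("w1",dict(dz=0,w=(1,0))),("w2",dict(dz=0,w=(0,1)))):
    r=least_squares(res,[.545,.07,3.3,-.97,0,-.5,-.5,-1,-2],kwargs=kw)
    print(n,np.round(r.x[:3],4),"tray x %.1f dz %.1f rms %.2f"%(r.x[3]*100,r.x[4]*100,np.sqrt(np.mean(r.fun**2))))
    if n in("free z","z=0"): print(np.round(r.fun.reshape(-1,2),1).tolist())
E
python3 fitw.py
```

```text
free z [0.5469 0.0695 3.3037] tray x -97.3 dz -1.9 rms 0.93
[[1.0, -1.2], [-0.6, 0.3], [-0.3, 0.9], [-1.7, 0.1], [0.4, -0.1], [-1.0, -0.5], [-1.7, 0.0], [1.4, 1.8], [0.7, 0.5], [0.9, 0.1], [0.3, -0.5], [0.4, -1.0], [1.8, -0.1], [-1.4, -0.1], [-1.4, -0.1]]
z=0 [0.547  0.0695 3.3021] tray x -97.0 dz -4609.6 rms 1.01
[[0.4, -1.8], [-1.0, 0.3], [-0.3, 1.0], [-2.1, 0.6], [0.3, 0.4], [-1.0, -0.5], [-1.6, -0.0], [0.9, 2.5], [0.8, -0.1], [1.6, -0.4], [0.2, -0.4], [0.8, -0.8], [1.6, -0.1], [-0.7, -0.0], [-1.1, -0.1]]
w1 [0.5476 0.07   3.308 ] tray x -95.9 dz 420.1 rms 0.42
w2 [0.5449 0.0685 3.3047] tray x -99.7 dz -0.0 rms 0.45
```

All the fits agree within about 2 mm: chute origin (0.547, 0.0695), yaw 3.304, heights as stated. Tray x is ≈ -97 mm, so the front gap is 59 mm, within the 17–62 range, and the rear is at -135. I'll work out the shift to the entry position.

```bash
cat > go.py <<'E'
import sys; from h import *
from station import status; from scipy.spatial.transform import Rotation as R
P=[.547,.0695,3.304]
s=status.get_state(); p=s["eef_pos"]; c,sn=np.cos(P[2]),np.sin(P[2]); d=p[:2]-P[:2]
print("t %.2f chute xyz mm"%s["t"],np.round([1000*(c*d[0]+sn*d[1]),1000*(-sn*d[0]+c*d[1]),1000*p[2]],1),"F",np.round(s["force"],1),"w %.4f"%s["width"],"rot",np.round(s["ee_rot"],4))
print("F chute",np.round([c*s["force"][0]+sn*s["force"][1],-sn*s["force"][0]+c*s["force"][1]],1))
if len(sys.argv)>1:
    t=chute(P,[list(map(float,sys.argv[1:4]))])[0]; print("shift mm",np.round((t-p)*1000,1),"turn",np.round((R.from_euler("xyz",[np.pi,0,P[2]-np.pi/2])*R.from_euler("xyz",s["ee_rot"]).inv()).as_rotvec(),4))
E
python3 go.py -155 31 110
```

```text
t 2.40 chute xyz mm [-166.8   55.4  177.1] F [-1.1 -0.5 -0.8] w 0.0877 rot [-3.133  -0.0091  1.7169]
F chute [1.2 0.3]
shift mm [-15.6  22.1 -67.1] turn [-0.0076 -0.0099  0.0163]
```

```bash
python3 -m jog '[[-8,11,-22,-0.0076,-0.0099,0.0163],[-8,11,-22,0,0,0],[0,0,-15,0,0,0],[0,0,0,0,0,0],[0,0,0,0,0,0]]' 0.82; python3 go.py -155 31 75
python3 - <<'E'
from station import status,eyes
import cv2
cv2.imwrite("pics/w3.png",eyes.grab_frame("wrist"))
E
```

```text
t: 2.9
eef_pos: [0.7004, 0.0635, 0.1229]
ee_rot: [3.135, -0.001, 1.733]
force: [0.1, 0.2, 1.0]
width: 0.072
t 2.90 chute xyz mm [-150.4   30.7  122.9] F [0.1 0.2 1. ] w 0.0720 rot [ 3.1352e+00 -1.0000e-03  1.7325e+00]
F chute [-0.1 -0.2]
shift mm [  4.6   0.5 -47.9] turn [-0.002   0.0062  0.0007]
```

View pics/w3.png

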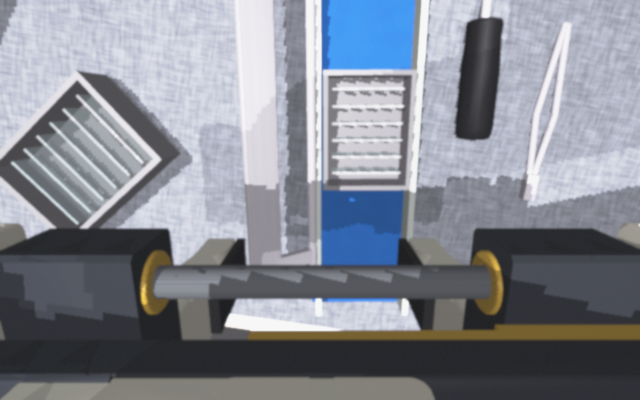

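Run:
```python
from h import *
W=eyes.calibration("wrist");K=np.array(W["camera_matrix"]);H=np.array(W["hand_eye"])
for z in(0,-.03,-.06): print(z,np.round(proj([[x,y,z] for x in(-.057,-.036,.036,.057) for y in(-.0095,.0095)],K,H)).tolist())
```

```text
0 [[201.0, 237.0], [204.0, 274.0], [245.0, 237.0], [247.0, 274.0], [397.0, 237.0], [395.0, 274.0], [442.0, 237.0], [438.0, 274.0]]
-0.03 [[176.0, 264.0], [180.0, 307.0], [229.0, 264.0], [232.0, 307.0], [413.0, 264.0], [410.0, 307.0], [467.0, 264.0], [462.0, 307.0]]
-0.06 [[137.0, 305.0], [145.0, 357.0], [205.0, 305.0], [210.0, 357.0], [437.0, 305.0], [432.0, 357.0], [505.0, 304.0], [497.0, 357.0]]
```

The fingertip edges in the picture (399–440, row 238) match the projected 21 mm-thick tips, so the geometry holds. Now I descend; the left finger goes behind the tray and the right one onto the bar.

```bash
python3 -m jog '[[5,0,-15,-0.002,0.0062,0],[0,0,-15,0,0,0],[0,0,-10,0,0,0],[0,0,0,0,0,0]]'; python3 go.py -155 31 50
```

```text
t: 3.35
eef_pos: [0.7068, 0.0634, 0.0822]
ee_rot: [3.138, -0.001, 1.732]
force: [-0.4, -0.1, 0.2]
width: 0.0719
t 3.35 chute xyz mm [-156.7   31.9   82.2] F [-0.4 -0.1  0.2] w 0.0719 rot [ 3.1382e+00 -8.0000e-04  1.7317e+00]
F chute [0.4 0. ]
shift mm [ -1.8   0.6 -32.2] turn [-0.0014  0.0032  0.0015]
```

```bash
python3 -m jog '[[-1,1.5,-8,0,0.003,0],[0,0,-8,0,0,0],[0,0,-8,0,0,0],[0,0,-8,0,0,0]]'; python3 go.py -155 30.5 29; python3 -m jog '[[0,0,-7,0,0,0],[0,0,-7,0,0,0],[0,0,-5,0,0,0],[0,0,0,0,0,0]]'; python3 go.py -155 30.5 29;  python3 - <<'E'
from station import status,eyes
import cv2,numpy as np
a=eyes.grab_frame("scene");b=eyes.grab_frame("wrist")
A=cv2.resize(a[130:330,260:440],(540,600),interpolation=cv2.INTER_CUBIC)
cv2.imwrite("pics/s4.png",np.hstack([A,cv2.resize(b[0:300,190:320],(260,600))]))
E
```

```text
t: 3.75
eef_pos: [0.7069, 0.0645, 0.049]
ee_rot: [3.14, -0.0, 1.732]
force: [0.3, -1.0, 2.4]
width: 0.0722
t 3.75 chute xyz mm [-157.    30.8   49. ] F [ 0.3 -1.   2.4] w 0.0722 rot [ 3.1396e+00 -4.0000e-04  1.7321e+00]
F chute [-0.2  1. ]
shift mm [ -2.   -0.1 -20. ] turn [-0.0007  0.0019  0.0011]
t: 4.15
eef_pos: [0.7072, 0.0648, 0.0278]
ee_rot: [3.139, -0.0, 1.732]
force: [-0.2, -1.5, 2.3]
width: 0.0718
t 4.15 chute xyz mm [-157.3   30.5   27.8] F [-0.2 -1.5  2.3] w 0.0718 rot [ 3.1392e+00 -4.0000e-04  1.7324e+00]
F chute [0.4 1.5]
shift mm [-2.3 -0.3  1.2] turn [-0.0008  0.0023  0.0008]
```

View pics/s4.png

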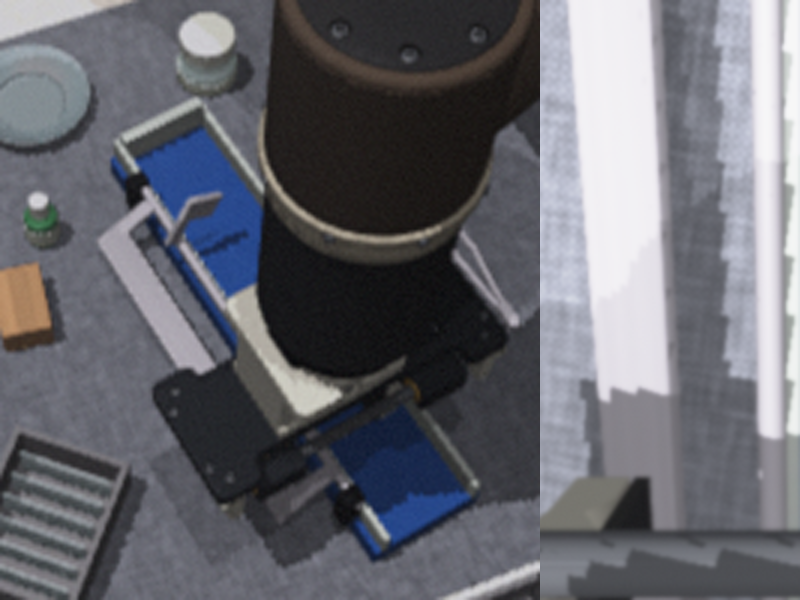

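The gate has swung up: the tongue stands raised at about (195,205) in the crop and the bar is pressed low. I'll check the gate angle against the bar corner at scene px (293.3, 211) and the tongue end.

Run:
```python
from h import *
P=[.547,.0695,3.304]
for g in(.6,.8,1.0,1.1,1.2):
    a=.6-g; o=(40,37+48*np.cos(a)-2.5*np.sin(a),42+48*np.sin(a)+2.5*np.cos(a))
    # tongue top/bottom inner end (y=-7) rotated about shaft by -g (y->up-left)
    def rot(y,z):
        dy,dz=y-37,z-42; return (0,37+dy*np.cos(g)+dz*np.sin(g),42-dy*np.sin(g)+dz*np.cos(g))
    q=projn(chute(P,[o,rot(-7,54),rot(-7,28),rot(13,28)]),"scene"); print(g,np.round((q-[260,130])*3).tolist(),np.round(rot(-7,54)),np.round(rot(-7,28)))
```

```text
0.6 [[82.0, 225.0], [214.0, 193.0], [232.0, 200.0], [210.0, 220.0]] [ 0.  7. 77.] [ 0. -7. 55.]
0.8 [[83.0, 232.0], [204.0, 194.0], [228.0, 196.0], [209.0, 216.0]] [ 0. 15. 82.] [ 0. -4. 64.]
1.0 [[87.0, 237.0], [193.0, 197.0], [222.0, 193.0], [207.0, 214.0]] [ 0. 23. 86.] [ 0.  1. 71.]
1.1 [[90.0, 239.0], [187.0, 199.0], [218.0, 193.0], [205.0, 213.0]] [ 0. 28. 87.] [ 0.  5. 75.]
1.2 [[93.0, 241.0], [181.0, 201.0], [213.0, 192.0], [203.0, 212.0]] [ 0. 32. 87.] [ 0.  8. 78.]
```

The corner and tongue positions correspond to a gate angle of about 1.1. Now I push along the chute, whose travel direction in world axes is (-0.987, -0.162).

```bash
python3 -m jog '[[-6,-1,0,0,0.002,0],[-6,-1,0,0,0,0],[-6,-1,0,0,0,0],[-6,-1,0,0,0,0],[-6,-1,0,0,0,0],[-6,-1,0,0,0,0],[-6,-1,0,0,0,0],[-6,-1,0,0,0,0]]'; python3 go.py -1.5 30.5 29
```

```text
t: 5.05
eef_pos: [0.6587, 0.0566, 0.0311]
ee_rot: [3.133, -0.001, 1.733]
force: [3.3, -0.6, 1.6]
width: 0.0719
t 5.05 chute xyz mm [-108.1   30.8   31.1] F [ 3.3 -0.6  1.6] w 0.0719 rot [ 3.1333e+00 -1.1000e-03  1.7332e+00]
F chute [-3.1  1.1]
shift mm [-105.3  -17.    -2.1] turn [-0.0025  0.008   0.    ]
```

The tray is being pushed with 3 N. z crept up 3 mm, so I'll compensate for that and go on.

```bash
python3 -m jog '[[-6,-1,-1.4,0,0.005,0],[-6,-1,-1.2,0,0.001,0],[-6,-1,-0.6,0,0.001,0],[-6,-1,-0.5,0,0.001,0],[-6,-1,-0.5,0,0.001,0],[-6,-1,-0.5,0,0.001,0],[-6,-1,-0.5,0,0.001,0],[-6,-1,-0.5,0,0.001,0]]'; python3 go.py -1.5 30.5 29
```

```text
t: 5.85
eef_pos: [0.6097, 0.0489, 0.0271]
ee_rot: [3.139, -0.004, 1.734]
force: [5.3, 0.4, 4.2]
width: 0.0717
t 5.85 chute xyz mm [-58.6  30.5  27.1] F [5.3 0.4 4.2] w 0.0717 rot [ 3.1393 -0.0037  1.7342]
F chute [-5.3  0.4]
shift mm [-56.3  -9.2   1.9] turn [-0.004   0.0017 -0.0009]
```

```bash
python3 -m jog '[[-6,-1,0,-0.003,0.001,0],[-6,-1,0.2,0,0,0],[-6,-1,0,0,0,0],[-6,-1,-0.2,0,0,0],[-6,-1,-0.2,0,0,0]]'; python3 go.py -1.5 30.5 29;python3 -c "
from station import eyes
import cv2
cv2.imwrite('pics/s5.png',cv2.resize(eyes.grab_frame('scene')[130:330,260:440],(540,600)))"
```

```text
t: 6.35
eef_pos: [0.5767, 0.0433, 0.0267]
ee_rot: [-3.142, -0.0, 1.734]
force: [4.7, -0.5, 3.2]
width: 0.0719
t 6.35 chute xyz mm [-25.1  30.7  26.7] F [ 4.7 -0.5  3.2] w 0.0719 rot [-3.1416e+00 -5.0000e-04  1.7341e+00]
F chute [-4.6  1.3]
shift mm [-23.3  -3.6   2.3] turn [-0.0005 -0.0001 -0.0009]
```

View pics/s5.png

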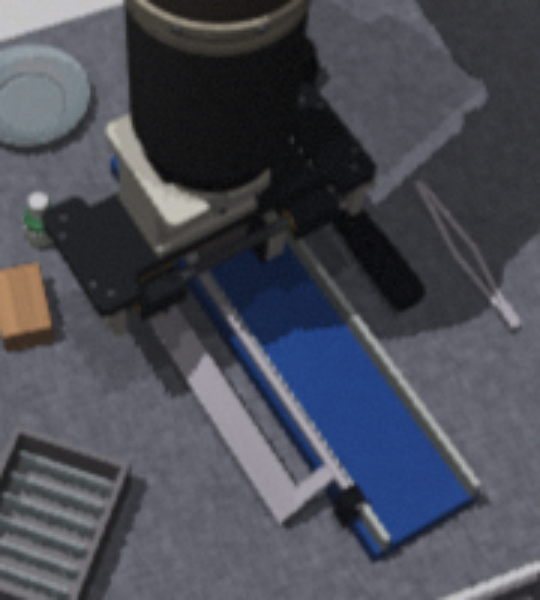

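The tray and pushing finger are under the hand, the chute behind is empty and the bar is still held down. Next I advance gently until the force rises at the end stop.

```bash
python3 -m jog '[[-5,-0.8,0.2,0,0,0],[-5,-0.8,0.2,0,0,0],[-5,-0.8,0,0,0,0],[-3,-0.5,0,0,0,0]]'; python3 go.py -1.5 30.5 29; python3 -m jog '[[-2,-0.3,0,0,0,0]]';python3 -m jog '[[-2,-0.3,0,0,0,0]]';python3 -m jog '[[-2,-0.3,0,0,0,0]]'; python3 go.py -1.5 30.5 29
```

```text
t: 6.8
eef_pos: [0.5555, 0.0396, 0.0266]
ee_rot: [-3.139, -0.0, 1.733]
force: [10.1, -0.9, 1.2]
width: 0.0723
t 6.80 chute xyz mm [-3.5 30.8 26.6] F [10.1 -0.9  1.2] w 0.0723 rot [-3.1394e+00 -4.0000e-04  1.7335e+00]
F chute [-9.8  2.5]
shift mm [-2.1  0.   2.4] turn [-0.0001 -0.0022 -0.0003]
t: 6.9
eef_pos: [0.5554, 0.0397, 0.0272]
ee_rot: [3.14, -0.001, 1.734]
force: [13.4, -4.1, 0.3]
width: 0.0722
t: 7.0
eef_pos: [0.5555, 0.0397, 0.0279]
ee_rot: [3.135, -0.001, 1.734]
force: [10.2, -4.3, -0.1]
width: 0.072
t: 7.1
eef_pos: [0.5556, 0.0396, 0.0284]
ee_rot: [3.131, -0.001, 1.734]
force: [10.7, -3.5, -0.4]
width: 0.0719
t 7.10 chute xyz mm [-3.6 30.9 28.4] F [10.7 -3.5 -0.4] w 0.0719 rot [ 3.1315e+00 -8.0000e-04  1.7337e+00]
F chute [-10.    5.2]
shift mm [-2.2  0.   0.6] turn [-0.0024  0.0098 -0.0005]
```

It stopped at -3.6 (expected about -1.5, within calibration) with the force up to 10–13 N. One firmer push will confirm it is solid.

```bash
python3 -m jog '[[-5,-0.8,-0.5,0,0.009,0],[-6,-1,0,0,0,0]]'; python3 go.py -1.5 30.5 29
python3 - <<'E'
from station import eyes
import cv2,numpy as np
a=eyes.grab_frame("wrist");b=eyes.grab_frame("top")
cv2.imwrite("pics/w6.png",np.hstack([cv2.resize(a[0:300,200:440],(480,600)),cv2.resize(b[90:290,235:340],(315,600))]))
E
```

```text
t: 7.3
eef_pos: [0.5555, 0.0404, 0.0312]
ee_rot: [3.12, -0.004, 1.735]
force: [20.2, -1.8, -1.0]
width: 0.0718
t 7.30 chute xyz mm [-3.6 30.1 31.2] F [20.2 -1.8 -1. ] w 0.0718 rot [ 3.1202 -0.004   1.7346]
F chute [-19.6   5.1]
shift mm [-2.  -0.8 -2.2] turn [-0.0074  0.0205 -0.0014]
```

View pics/w6.png

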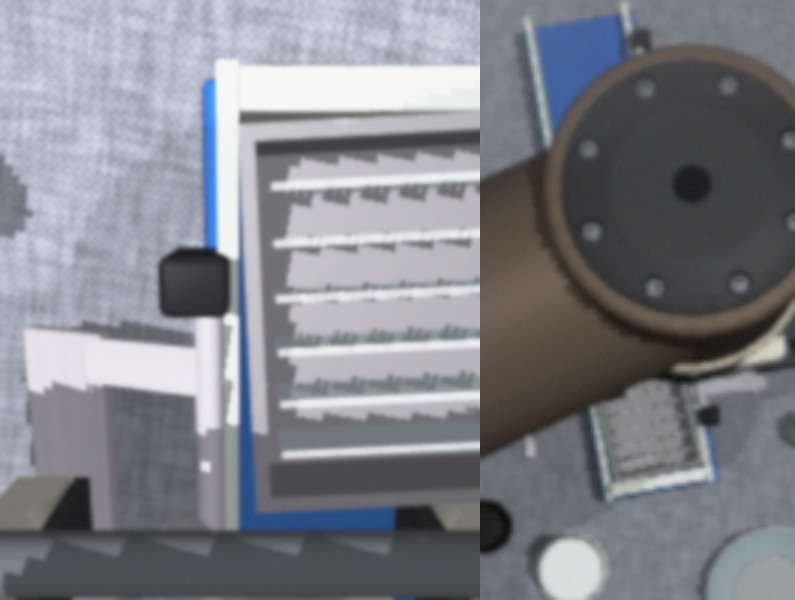

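The tray is against the stop at its front right. The off-centre push left it yawed about 3°, with a few mm of gap at its front left. I'll back off 4 mm with the gate still held, shift the finger towards the centre (still at y < -2) and push again with a slight leftward drag to square it.

```bash
python3 -m jog '[[4.5,0.7,-3,-0.007,0.02,0],[0.6,-3.5,-1,0,0,0],[0,0,0,0,0,0]]'; python3 go.py -3.6 34 27
```

```text
t: 7.7
eef_pos: [0.5583, 0.0367, 0.0269]
ee_rot: [-3.139, -0.001, 1.733]
force: [1.0, -0.9, 2.7]
width: 0.072
t 7.70 chute xyz mm [-5.9 34.2 26.9] F [ 1.  -0.9  2.7] w 0.0720 rot [-3.1394e+00 -6.0000e-04  1.7329e+00]
F chute [-0.8  1.1]
shift mm [-2.3 -0.2  0.1] turn [-0.0002 -0.0023  0.0003]
```

```bash
python3 -m jog '[[-2,-0.3,0,0,0,0],[-2,-0.6,0,0,0,0]]'; python3 go.py -3.6 34 27; python3 -m jog '[[-3,-0.8,0,0,0,0],[-4,-1,-0.5,0,0.004,0]]'; python3 go.py -1.5 34 27;  python3 - <<'E'
from station import eyes
import cv2,numpy as np
a=eyes.grab_frame("wrist")
cv2.imwrite("pics/w7.png",cv2.resize(a[0:280,260:500],None,fx=2.1,fy=2.1))
E
```

```text
t: 7.9
eef_pos: [0.5564, 0.0361, 0.0274]
ee_rot: [3.139, -0.001, 1.733]
force: [11.9, -3.2, 1.0]
width: 0.0718
t 7.90 chute xyz mm [-3.8 34.5 27.4] F [11.9 -3.2  1. ] w 0.0718 rot [ 3.1386e+00 -8.0000e-04  1.7331e+00]
F chute [-11.2   5. ]
shift mm [-0.3  0.5 -0.4] turn [-0.0013  0.0029  0.0001]
t: 8.1
eef_pos: [0.5564, 0.0357, 0.0294]
ee_rot: [3.128, -0.002, 1.734]
force: [14.7, -2.1, -0.3]
width: 0.0723
t 8.10 chute xyz mm [-3.8 34.9 29.4] F [14.7 -2.1 -0.3] w 0.0723 rot [ 3.1275e+00 -2.4000e-03  1.7342e+00]
F chute [-14.1   4.5]
shift mm [-2.4  0.5 -2.4] turn [-0.0047  0.0135 -0.001 ]
```

View pics/w7.png

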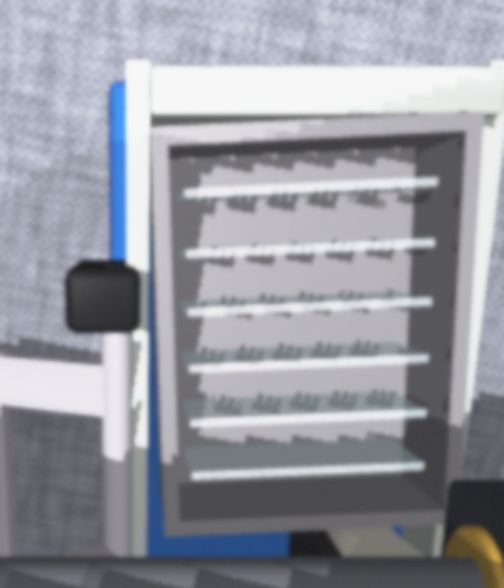

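It is still yawed about 2.6°, with the front left 2–3 mm short. The force readings show why: the finger's sideways friction (5 N) cancels the straightening moment. I'll back off, start further right, press lightly and drag to the left so that friction helps.

```bash
python3 -m jog '[[4,0.7,-2.5,-0.005,0.0135,0],[-0.8,5,0,0,0,0],[0,0,0,0,0,0]]'; python3 go.py -3.6 34 27;python3 -m jog '[[-2,-0.3,0,0,0,0],[-1.5,-0.3,0,0,0,0]]'; python3 go.py; python3 -m jog '[[-1,-2,0,0,0.002,0],[-1,-2,0,0,0.002,0],[-1.5,-2,0,0,0.002,0]]'; python3 go.py -3.6 34 27
```

```text
t: 8.45
eef_pos: [0.5572, 0.0406, 0.0266]
ee_rot: [-3.139, 0.001, 1.733]
force: [0.8, -0.8, 2.9]
width: 0.0719
t 8.45 chute xyz mm [-5.4 30.2 26.6] F [ 0.8 -0.8  2.9] w 0.0719 rot [-3.1386e+00  7.0000e-04  1.7329e+00]
F chute [-0.7  0.9]
shift mm [-1.2 -4.   0.4] turn [ 0.0012 -0.0029  0.0003]
t: 8.65
eef_pos: [0.5554, 0.0407, 0.027]
ee_rot: [3.141, 0.001, 1.734]
force: [9.7, -3.8, 0.6]
width: 0.0718
t 8.65 chute xyz mm [-3.6 29.8 27. ] F [ 9.7 -3.8  0.6] w 0.0718 rot [3.1406e+00 5.0000e-04 1.7340e+00]
F chute [-9.   5.3]
t: 8.95
eef_pos: [0.5557, 0.037, 0.0285]
ee_rot: [3.137, -0.003, 1.735]
force: [7.0, 3.7, 1.3]
width: 0.0715
t 8.95 chute xyz mm [-3.3 33.4 28.5] F [7.  3.7 1.3] w 0.0715 rot [ 3.1373e+00 -2.7000e-03  1.7349e+00]
F chute [-7.5 -2.5]
shift mm [ 0.4 -0.5 -1.5] turn [-0.0034  0.0038 -0.0017]
```

Friction has reversed (-2.5 N sideways). I'll measure the slope of the slides and stop numerically, against the earlier picture, to save views.

```bash
cat > yaw.py <<'E'
import cv2,numpy as np,sys
from station import eyes
def seg(g):
    l=cv2.createLineSegmentDetector().detect(g)[0][:,0]
    o=[]
    for x1,y1,x2,y2 in l:
        if x1>x2:x1,y1,x2,y2=x2,y2,x1,y1
        L=np.hypot(x2-x1,y2-y1);a=np.degrees(np.arctan2(y2-y1,x2-x1))
        if L>120 and abs(a)<12:o.append((round((y1+y2)/2),round(x1),round(x2),round(L),round(a,1)))
    return sorted(o)
if len(sys.argv)==1: print("w7",seg(cv2.imread("pics/w7.png",0)))
a=eyes.grab_frame("wrist"); cv2.imwrite("pics/cur.png",a)
print("now",seg(cv2.resize(cv2.cvtColor(a,6)[0:280,260:500],None,fx=2.1,fy=2.1)))
E
python3 yaw.py
```

```text
w7 [(65, 239, 387, 148, np.float32(0.1)), (114, 152, 344, 192, np.float32(-0.4)), (121, 152, 381, 229, np.float32(-2.2)), (138, 171, 462, 292, np.float32(-2.7)), (153, 173, 367, 194, np.float32(-2.7)), (182, 183, 411, 228, np.float32(-2.7)), (193, 184, 362, 178, np.float32(-2.8)), (302, 187, 430, 243, np.float32(-2.6)), (359, 189, 428, 239, np.float32(-2.6)), (367, 204, 427, 223, np.float32(-2.7)), (411, 249, 427, 178, np.float32(-2.5)), (423, 189, 399, 210, np.float32(-2.5)), (466, 193, 421, 228, np.float32(-2.5)), (476, 181, 423, 243, np.float32(-2.6)), (515, 182, 442, 260, np.float32(-2.4))]
now [(68, 144, 392, 248, np.float32(0.2)), (113, 212, 338, 126, np.float32(0.0)), (134, 162, 328, 166, np.float32(0.0)), (134, 329, 456, 126, np.float32(0.0)), (150, 264, 404, 140, np.float32(0.2)), (178, 197, 404, 208, np.float32(0.1)), (189, 173, 427, 254, np.float32(0.0)), (299, 173, 417, 244, np.float32(-0.1)), (356, 173, 411, 238, np.float32(-0.0)), (365, 192, 411, 219, np.float32(-0.1)), (410, 198, 373, 175, np.float32(-0.0)), (420, 191, 407, 216, np.float32(-0.1)), (464, 172, 382, 210, np.float32(0.0)), (474, 158, 402, 244, np.float32(-0.1)), (556, 1, 138, 138, np.float32(0.2))]
```

The tray is now square (0.0°, parallel to the stop). One more gentle press home, then I re-measure.

```bash
python3 -m jog '[[-2,-0.3,-1,-0.003,0.004,0],[-3,-0.7,-0.5,0,0.003,0]]'; python3 go.py; python3 yaw.py 1
```

```text
t: 9.2
eef_pos: [0.5555, 0.0376, 0.0286]
ee_rot: [3.135, -0.002, 1.735]
force: [13.1, -2.4, -1.0]
width: 0.0716
t 9.20 chute xyz mm [-3.2 32.8 28.6] F [13.1 -2.4 -1. ] w 0.0716 rot [ 3.1346e+00 -2.4000e-03  1.7353e+00]
F chute [-12.5   4.5]
now [(69, 199, 397, 198, np.float32(0.0)), (114, 141, 326, 185, np.float32(0.1)), (135, 157, 453, 296, np.float32(-0.4)), (179, 193, 424, 231, np.float32(-0.2)), (189, 171, 423, 253, np.float32(-0.4)), (300, 171, 414, 244, np.float32(-0.4)), (357, 171, 408, 238, np.float32(-0.4)), (366, 169, 386, 216, np.float32(-0.1)), (411, 172, 384, 213, np.float32(-0.3)), (421, 187, 406, 219, np.float32(-0.3)), (465, 171, 386, 215, np.float32(-0.2)), (474, 158, 399, 241, np.float32(-0.4)), (514, 158, 418, 260, np.float32(-0.2)), (529, 142, 287, 145, np.float32(-0.3)), (556, 1, 134, 134, np.float32(0.1))]
```

Solid at 12.5 N and square within 0.4°. I draw straight back with the bar still held down, past the gate's plane, and then rise slowly so the gate closes.

```bash
python3 -m jog '[[3,0.5,-1.5,0,0.005,0],[6,1,-0.5,0,0,0],[8,1.3,-0.3,0,0,0],[8,1.3,-0.3,0,0,0],[8,1.3,-0.3,0,0,0],[8,1.3,-0.3,0,0,0],[8,1.3,-0.2,0,0,0],[8,1.3,-0.2,0,0,0],[8,1.3,-0.2,0,0,0],[0,0,0,0,0,0]]'; python3 go.py; python3 -m jog '[[0,0,6,0,0,0],[0,0,7,0,0,0],[0,0,7,0,0,0],[0,0,7,0,0,0],[0,0,7,0,0,0],[0,0,8,0,0,0],[0,0,10,0,0,0],[0,0,15,0,0,0],[0,0,20,0,0,0],[0,0,20,0,0,0],[0,0,20,0,0,0],[0,0,0,0,0,0]]'; python3 go.py
```

```text
t: 10.25
eef_pos: [0.6182, 0.0456, 0.0217]
ee_rot: [-3.128, -0.001, 1.733]
force: [-1.0, -1.6, 4.4]
width: 0.072
t 10.25 chute xyz mm [-66.4  35.1  21.7] F [-1.  -1.6  4.4] w 0.0720 rot [-3.1280e+00 -9.0000e-04  1.7327e+00]
F chute [1.2 1.5]
t: 11.45
eef_pos: [0.6199, 0.048, 0.1604]
ee_rot: [-3.136, -0.004, 1.734]
force: [0.4, 0.3, -0.3]
width: 0.0719
t 11.45 chute xyz mm [-68.4  33.  160.4] F [ 0.4  0.3 -0.3] w 0.0719 rot [-3.1358 -0.0036  1.7342]
F chute [-0.4 -0.2]
```

```bash
python3 -m jog '[[25,0,20,0,0,0],[25,0,20,0,0,0],[0,0,0,0,0,0]]'; python3 go.py
python3 - <<'E'
from station import eyes
import cv2,numpy as np
a=eyes.grab_frame("wrist");b=eyes.grab_frame("scene")
cv2.imwrite("pics/end.png",np.hstack([cv2.resize(a[0:250,200:380],(432,600),interpolation=cv2.INTER_CUBIC),cv2.resize(b[130:330,245:365],(360,600),interpolation=cv2.INTER_CUBIC)]))
E
```

```text
t: 11.75
eef_pos: [0.6696, 0.048, 0.203]
ee_rot: [-3.136, -0.004, 1.735]
force: [-0.2, -0.7, -0.5]
width: 0.0719
t 11.75 chute xyz mm [-117.5   41.1  203. ] F [-0.2 -0.7 -0.5] w 0.0719 rot [-3.1356 -0.0043  1.7347]
F chute [0.3 0.6]
```

View pics/end.png

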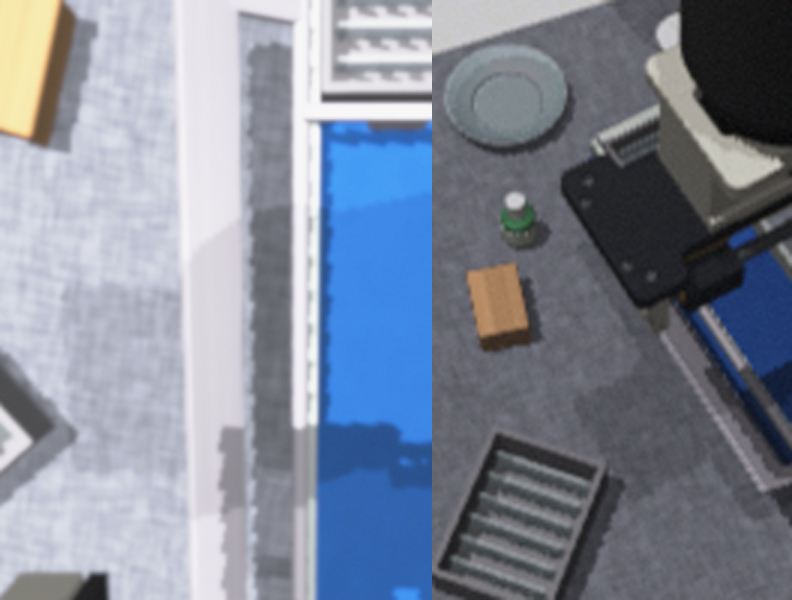

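The gate arm lies back across the chute (crop row 113) just behind the tray's rear rim (row 97), and the other things look undisturbed. I'll check the gate angle and tray position numerically from this frame.

Run:
```python
from h import *
from station import status
from scipy.spatial.transform import Rotation as R
W=eyes.calibration("wrist");K=np.array(W["camera_matrix"]);H=np.array(W["hand_eye"]);s=status.get_state()
T=np.eye(4);T[:3,:3]=R.from_euler("xyz",s["ee_rot"]).as_matrix();T[:3,3]=s["eef_pos"];T=T@H
P=[.547,.0695,3.304]
f=lambda L:np.round((proj(chute(P,L),K,T)-[200,0])*2.4).tolist()
for g in(0,.1,.3,1):
    a=.6-g; q=lambda x,r:(x,37+r*np.cos(a)-2.5*np.sin(a),42+r*np.sin(a)+2.5*np.cos(a))
    print(g,"bar outer x=0,-100",f([q(0,48),q(-100,48)]),"inner",f([q(0,26),q(-100,26)]))
print("tray rear rim if home",f([(8,29,47),(8,0,47)]),"tongue top shut",f([(-2,13,54),(2,13,54)]))
```

```text
0 bar outer x=0,-100 [[178.0, 113.0], [187.0, 428.0]] inner [[238.0, 120.0], [242.0, 422.0]]
0.1 bar outer x=0,-100 [[171.0, 115.0], [181.0, 426.0]] inner [[234.0, 121.0], [238.0, 421.0]]
0.3 bar outer x=0,-100 [[162.0, 120.0], [172.0, 422.0]] inner [[227.0, 123.0], [232.0, 418.0]]
1 bar outer x=0,-100 [[174.0, 135.0], [183.0, 407.0]] inner [[228.0, 132.0], [233.0, 411.0]]
tray rear rim if home [[323.0, 100.0], [408.0, 100.0]] tongue top shut [[371.0, 129.0], [371.0, 116.0]]
```

Run:
```python
from h import *
from scipy.spatial.transform import Rotation as R
import cv2
W=eyes.calibration("wrist");K=np.array(W["camera_matrix"]);H=np.array(W["hand_eye"])
T=np.eye(4);T[:3,:3]=R.from_euler("xyz",[3.1346,-.0024,1.7353]).as_matrix();T[:3,3]=[.5555,.0376,.0286];T=T@H
P=[.547,.0695,3.304]
for y in(15,-10): print(y,np.round((proj(chute(P,[(84,y,46),(84,y,47),(8,y,47),(6,y,47),(94,y,46)]),K,T)-[260,0])*2.1,1).tolist())
g=cv2.resize(cv2.cvtColor(cv2.imread("pics/cur.png"),6)[0:280,260:500],None,fx=2.1,fy=2.1)
for c in(190,250,310,400): print(c,g[100:142:2,c].tolist(), g[500:545:3,c].tolist())
```

```text
15 [[231.0, 117.6], [231.8, 116.8], [217.7, 523.0], [217.4, 532.2], [233.1, 55.3]]
-10 [[373.2, 117.9], [375.0, 117.1], [342.1, 523.0], [341.3, 532.2], [378.2, 55.6]]
190 [247, 247, 247, 247, 247, 247, 245, 238, 220, 217, 221, 223, 223, 223, 224, 223, 218, 194, 151, 106, 78] [76, 76, 76, 75, 80, 93, 103, 107, 106, 103, 88, 75, 73, 73, 73]
250 [247, 247, 247, 247, 247, 247, 244, 237, 221, 217, 219, 220, 221, 221, 220, 219, 211, 182, 136, 94, 74] [75, 75, 76, 75, 81, 96, 104, 106, 106, 102, 87, 74, 71, 72, 71]
310 [246, 246, 246, 246, 247, 246, 243, 236, 221, 215, 216, 217, 216, 217, 216, 215, 206, 176, 130, 91, 71] [76, 75, 75, 76, 81, 97, 105, 107, 104, 92, 61, 36, 31, 28, 29]
400 [245, 245, 245, 245, 246, 244, 240, 225, 211, 203, 193, 186, 183, 183, 182, 180, 168, 140, 104, 77, 65] [75, 76, 75, 76, 82, 97, 103, 106, 105, 100, 96, 95, 102, 111, 117]
```

With the tray pressed home, the brightness runs from the stop straight into the tray rim with no dark gap in any of the four columns, so it was seated on the stop. The gate matches angle 0 and the hand is clear, so I'm handing in.

```bash
python3 -c "
from station import workorder
print(workorder.job_done())"
```

```text
the job is handed in; nothing more can be done
None
```

The tray is home against the end stop and the gate is shut behind it. I handed the job in at about 12 s. One finger held the bar down (gate about 1.1 rad, judged once before the push and from fingertip height after that) while the other pushed the tray under the gate. I then drew back past the gate with the bar still held and rose slowly so the gate closed.

**What went wrong and was mended:** the off-centre push first left the tray yawed about 2.6° at the stop. A second straight push did not square it. Pressing lightly while dragging the finger left did.

**Last checks:**
- **Tray:** it held firm at 12.5 N, square to within 0.4°, with no gap visible between rim and stop. That was measured while still pressing; afterwards I only checked its rear edge, which sits where a home tray's should within about 1 mm.
- **Gate:** the bar's edges match the shut angle (0 rad) to a few pixels of the enlarged picture.
- **Robot:** forces read about zero with the hand clear. The highest push reading was about 20 N.
- **Bench:** the things in the last pictures look undisturbed; the screwdriver, tweezers, jar and loupe were outside or mostly hidden in that last look.

**Disagreements:**
- **Stopping point:** the finger stopped about 2 mm short of the computed spot, within calibration error.
- **Gate rows:** the gate's arm in the last picture sat about 10 enlarged pixels from the predicted tongue rows. I did not resolve this; it may be the arm's height. The bar edges and the lack of a gap agree with the job being done.

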